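# Measure the inside depth of a wooden box with a depth gauge

### The job

We need the inside depth of the empty wooden box for its sale listing. Set the depth gauge gently down across the middle of the box so that its bridge lies flat on two opposite walls, push the rod down until its end just rests on the thin bottom (lightly, do not lean on it), then fold the cam lever down flat so that the rod is locked at that depth. Leave the gauge standing on the box, locked and still touching bottom, and do not disturb the other goods.

Things in the scene. Friction and masses are not known exactly. Their poses are not given: they have to be found in the camera images.
- box: The wooden box to measure: open, empty, brown, brass corner irons; heavy, does not slide. Outside 180 mm (x) by 220 mm (y), 75 mm high, walls 10 mm. Origin at the centre of its underside on the table, z up (rim at +75 mm). Its thin plywood bottom is let in at an unknown height: rim to bottom is 34 to 62 mm. The bottom bows about 1 mm per 6 N; over 15 N on it is too much.
- gauge_mid (a point): Depth gauge (0.3 kg, loose, starts standing on the table): the middle of its bridge, an aluminium bar 280 mm long (y), 26 mm wide (x), 20 mm high; this point is 10 mm above its underside, on the rod's axis. A dark slide head (34 x 40 mm) stands on its middle, up to 54 mm above the underside, with a steel rod through it and a black cam lever on its +y side. y runs towards the lever's end, z up.
- gauge_grip (a point): A good place to take the bridge from above: 70 mm from the rod's axis on the end without lever (-y), half-way up the bridge (10 mm above its underside); the bridge is 26 mm wide here (pinch it across, along x). Axes as gauge_mid. The weight lies near the rod, so hold it firmly (30 N or more) against sagging.
- rod_knob (a point): Centre of the top face of the round knob (22 mm diameter, 14 mm high) on top of the rod, 164 mm above the bridge's underside when the rod is right up. The rod is 8 mm thick, z up along it.
- rod_tip (a point): Lower end of the rod (the measuring end, 8 mm diameter), 150 mm below the knob's top face.
- rod (a joint): How far the rod has been pushed down, in m: 0 is right up (its end 14 mm inside the bridge), 0.080 is the end of the slide. The end stands (value - 14 mm) below the bridge's underside. With the lever open it slides against a steady friction of about 2.5 N and stays where it is left. With the lever flat it is clamped.
- lever_end (a point): Axis of the rounded thumb end of the black cam lever (end 20 mm wide along x, 8 mm thick), 46 mm from the lever's pin.
- lever_pin (a point): The pin on which the cam lever turns, on the head's +y side: 26 mm along +y from the rod's axis, 44 mm above the bridge's underside. The pin lies along x.
- lever (a joint): Angle of the cam lever in rad: at 0 it stands up, leaning 0.60 rad (34 degrees) from the vertical towards the +y end of the bridge; at 0.97 it is folded right down, level and parallel to the bridge (clamped). It stays where it is left; pushing its end down takes about 3 to 6 N.
- calculator: Bystander: pocket calculator lying flat near the robot, 125 (x) by 78 mm, 16 mm high. Origin under its centre.
- carton: Bystander: small cardboard carton, 62 (x) by 56 mm, 44 mm high. Origin under its centre. Other goods (mug, bowl, vase, ceramic tree, calculator, album, snow globe, 16 to 155 mm high) stand further out.
- bottom (a joint): How far the middle of the box's thin bottom is bowed down, in m: 0 unloaded, about 0.001 per 6 N.

How it is judged:
By the outcome, as a careful person would: the job done as asked, in the order asked, and still so for the second after the job is handed in, with the robot touching nothing.
It also fails if it takes over 61 s, if anything falls off the work surface, if the arm or the gripper's body presses on something with over 40 N, if the wrist force passes 120 N, or if a joint passes its speed limit or range.

### The arm

A 6-joint arm with a two-finger parallel gripper is mounted at the origin on the work surface. World frame = base frame: x ahead of the robot, y to its left, z up, the work surface at z = 0. Lengths are in m, angles in rad, forces in N, time in s.
With the tool pointing down it reaches from about 0.3 to 0.875 m from the base axis. Payload 6.4 kg.
Tool frame: the origin (TCP) lies midway between the tips of the shut fingers; the grasp point (between the pads) lies 19 mm behind it; z points along the fingers, y is the line along which they close (so a half turn about z gives the same grasp; the last joint's range is limited). The gripper opens to 85 mm and grips with 20 to 120 N. Pads are 22 mm wide; open, the fingers measure 114 mm over their backs; the gripper's body (76 mm by 85 mm) begins 54 mm behind the grasp point. The pads swing forward as they close: fully open they stand 13 mm farther back than shut.
Start: joints at [1.12, 0.181, 1.607, -0, 1.354, -0.206], TCP at [0.139, 0.558, 0.231] pointing down, gripper open.
Joint ranges: [-2.99, 2.99], [-0.89, 2.07], [0.3, 2.58], [-1.14, 4.28], [0, 2.63], [-3.12, 3.12]. Speed limits (rad/s): [2.57, 2.57, 3.01, 3.14, 3.14, 3.14].

### API

Orientations are given as a unit quaternion [w, x, y, z].
In Python, from bench import ctrl gives the robot as it stands.
- The arm moves only by the tool send_rows, never from a script. Its argument "motion" is a list of rows, each a list of 7 numbers: the turn, a rotation vector about the tool's x, y, z in degrees, then the shift along the tool's x, y, z in mm, then the closure, from -1 (fully open) to 1 (shut). In form: [[rx, ry, rz, tx, ty, tz, grip], ...]. A call has exactly 10 rows; each row shifts and turns the commanded pose from where the row before left it, along the tool's axes as they then stand; what a row does not reach is not made up. A row lasts 1/10 s, in which the tool goes at most 50 mm and 8.59 degrees, less where a joint would pass 70% of its speed; a pose out of reach is approached as far as the arm can. A call is refused whole if a number of a shift passes 50 or a number of a turn 8.59, either way. A call with a gripper value outside its range is refused whole. The fingers move at their own pace and stop on an object; the grip force is fixed at half the most. Time passes only in rows, so rows that do not move let the fingers close, or fill a call up. It gives the time, the measured TCP pose, the force, the opening and the grip force at its end, in the units of the state.
- ctrl.get_obs(): the state, without advancing time (a new reading comes with each control period).
- ctrl.camera(name): name is "scene" or "top" or "wrist"; returns a dict with "color" (400x640x3 uint8, red, green, blue), "z_map" (400x640 float32, m along the optical axis (not along the pixel's ray), 0 where there is no reading), "mtx" (3x3 intrinsics, pixels), "k1" (the pictures are not rectified: a ray, as slopes to the right and down, at radius r is drawn at 1 + k1 r^2 times it, then the intrinsics apply), "extrinsics" (4x4, takes a point from camera to world coordinates); the wrist camera has in their place "hand_eye" (4x4, takes a point from camera to tool coordinates, whose origin is the TCP and whose axes are the flange's). Camera axes: x right, y down, z forward; pixel columns grow to the right and rows downward; lengths in m; the calibration is good to about 2 mm. A picture is of the moment at which its call begins: read the wrist's pose just before it.
- ctrl.hand_in(): hands the job in; it is judged then, once.
The state is a dict: "time_s": time; "q": joint angles; "dq": joint speeds; "joint_efforts": joint torques, N m; "eef_pos": TCP position; "eef_rot": TCP orientation; "wrist_force": force on the tool from outside, world axes, zero at the start; "torque": the same for the moment, N m; "opening": opening from 0.0 (shut) to 1.0 (fully open); "grasp_force": force on a finger pad.
Only numpy, scipy, OpenCV 4.12 (cv2) and the standard library are available. Lean on these libraries where they do the work, as an engineer would, in place of code of your own. Each camera call takes 0.05 s, during which the arm holds its last target. There are 200 camera calls.

## Working session

There is one attempt and no reset: what is moved stays moved. The work goes in short steps, Python scripts to look and compute and a tool call to move; the robot and the scene stay as the last step left them, time stands still between calls to the robot, and variables do not carry over. Pictures are saved under pics/ and viewed, at most 10 in all, crops included, and the job is handed in when it is done.

Besides the shell and the picture viewer there is one more tool, called as a command line: name --pt "numbers of a row" for each row, then --argument value for the rest. send_rows: Moves the arm, as the interface text tells. Its arguments: {"type":"object","properties":{"motion":{"type":"array","items":{"type":"array","items":{"type":"number"}}}},"required":["motion"]}

```bash
ls; mkdir -p pics
cat > h.py <<'E'
import numpy as np, cv2
from bench import ctrl
from scipy.spatial.transform import Rotation as R
def obs():
    o=ctrl.get_obs(); return o
def TW(o):
    T=np.eye(4); q=o["eef_rot"]; T[:3,:3]=R.from_quat([q[1],q[2],q[3],q[0]]).as_matrix(); T[:3,3]=o["eef_pos"]; return T
def snap(name,fn=None):
    o=ctrl.get_obs(); c=ctrl.camera(name)
    E=c["extrinsics"] if "extrinsics" in c else TW(o)@c["hand_eye"]
    c["E"]=np.array(E); np.savez("last_%s.npz"%name,color=c["color"],z=c["z_map"],mtx=c["mtx"],k1=c["k1"],E=c["E"])
    if fn: cv2.imwrite("pics/"+fn,c["color"][:,:,::-1])
    return c
def load(name):
    d=np.load("last_%s.npz"%name); return dict(color=d["color"],z_map=d["z"],mtx=d["mtx"],k1=float(d["k1"]),E=d["E"])
def cloud(c):
    h,w=c["z_map"].shape; u,v=np.meshgrid(np.arange(w),np.arange(h))
    p=cv2.undistortPoints(np.stack([u,v],-1).reshape(-1,1,2).astype(np.float64),c["mtx"],np.array([c["k1"],0,0,0.]))[:,0]
    z=c["z_map"].reshape(-1); P=np.c_[p*z[:,None],z]; P=P@c["E"][:3,:3].T+c["E"][:3,3]; P[z==0]=np.nan
    return P.reshape(h,w,3)
E
python3 - <<'E'
from h import *
o=obs(); print({k:np.round(v,3) for k,v in o.items()})
a=snap("top"); b=snap("scene")
for n,c in (("top",a),("scene",b)): cv2.imwrite("pics/%s1.png"%n,c["color"][:,:,::-1]); print(c["k1"],np.round(c["E"],3).tolist())
E
```

```text
pics
{'time_s': np.float64(0.0), 'q': array([ 1.12 ,  0.182,  1.608,  0.   ,  1.354, -0.206]), 'dq': array([ 0.   , -0.   , -0.001,  0.   , -0.   ,  0.001]), 'joint_efforts': array([-1.0000e-03, -4.4488e+01, -3.5134e+01, -0.0000e+00,  9.0000e-03,
       -0.0000e+00]), 'eef_pos': array([0.139, 0.557, 0.23 ]), 'eef_rot': array([-0.   ,  0.122,  0.993, -0.001]), 'wrist_force': array([-0.574,  0.402,  0.113]), 'torque': array([ 0.047,  0.043, -0.006]), 'grasp_force': np.float64(0.0), 'opening': np.float64(1.002)}
-0.0012360283275517957 [[0.027, -0.993, 0.118, 0.444], [-1.0, -0.028, -0.006, 0.002], [0.01, -0.117, -0.993, 1.039], [0.0, 0.0, 0.0, 1.0]]
0.007711095420421697 [[0.365, 0.761, -0.536, 0.991], [0.931, -0.303, 0.203, -0.17], [-0.008, -0.573, -0.819, 0.784], [0.0, 0.0, 0.0, 1.0]]
```

View pics/top1.png

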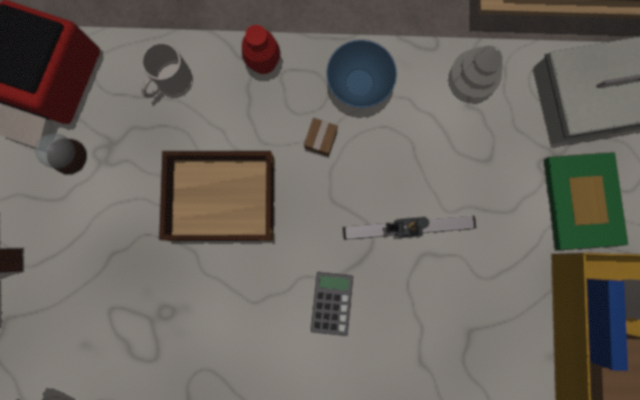

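View pics/scene1.png

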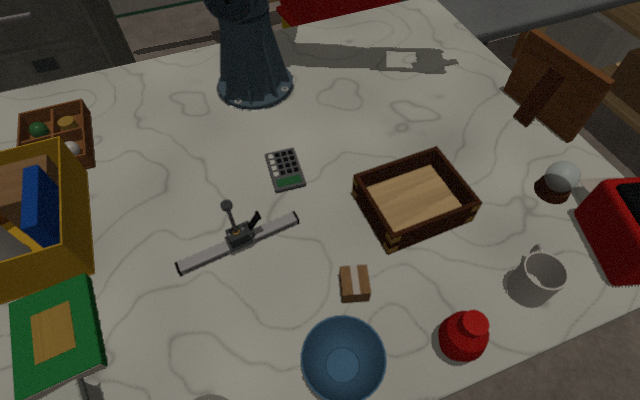

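The top view shows the box at about (217,195) and the gauge at (410,227), with its lever towards image left (world +y). The carton is at (321,137) and the calculator at (332,303).

```bash
cat > m1.py <<'E'
from h import *
for n in ("top","scene"):
    c=load(n); P=cloud(c); X,Y,Z=P[...,0],P[...,1],P[...,2]
    print(n,"table z",np.nanmedian(Z[(abs(X-.35)<.05)&(abs(Y)<.05)]))
    m=(Z>.066)&(Z<.085)&(X>.3)&(X<.65)&(Y>.05)&(Y<.4)
    r=cv2.minAreaRect(P[m][:,:2].astype(np.float32)*1000); print("rim",m.sum(),r,np.median(Z[m]))
    (cx,cy),_,_=r
    i=(abs(X*1000-cx)<60)&(abs(Y*1000-cy)<80); print("bottom z",np.nanmedian(Z[i]))
    g=(X>.3)&(X<.52)&(Y<.05)&(Y>-.33)
    m=g&(Z>.012)&(Z<.027)&(X>.33)
    r=cv2.minAreaRect(P[m][:,:2].astype(np.float32)*1000); print("bridge",m.sum(),r,np.median(Z[m]))
    hd=g&(Z>.045)&(Z<.06); print("head",hd.sum(),np.median(P[hd],0))
    k=g&(Z>.12); print("knob",k.sum(),np.median(P[k],0) if k.any() else 0, np.nanmax(Z[g]))
    v,u=np.nonzero(m); print(u.min(),u.max(),v.min(),v.max())
E
python3 m1.py
python3 - <<'E'
from h import *
a=load("top")["color"][190:260,330:490,::-1]; b=load("scene")["color"][190:285,165:310,::-1]
f=lambda i:cv2.resize(i,(780,290 if i is None else int(780*i.shape[0]/i.shape[1])),interpolation=cv2.INTER_CUBIC)
cv2.imwrite("pics/c1.png",cv2.resize(np.vstack([cv2.resize(a,(640,280),interpolation=2),cv2.resize(b,(480,314),interpolation=2) if 0 else cv2.copyMakeBorder(cv2.resize(b,(488,320),interpolation=2),0,0,0,152,0)]),(640,600)))
E
```

```text
top table z 0.01296278485271296
rim 1795 ((565.231689453125, 216.30572509765625), (175.23562622070312, 221.55612182617188), 1.7095947265625) 0.07431896926381842
bottom z 0.02240999351233408
bridge 2120 ((471.83306884765625, -119.77210998535156), (157.3789520263672, 384.7160949707031), 35.6418342590332) 0.01600187446262924
head 245 [ 0.50805339 -0.1707658   0.0532373 ]
knob 92 [ 0.5138493  -0.18189578  0.1584544 ] 0.1644222563277542
312 475 224 315
scene table z 0.012727670512718392
rim 1335 ((563.9548950195312, 214.72445678710938), (175.69105529785156, 225.60533142089844), 1.1029657125473022) 0.07380527463343678
bottom z 0.022230654613784595
bridge 1370 ((473.4889831542969, -122.13677978515625), (155.74859619140625, 384.1429748535156), 35.03413009643555) 0.016249221064774555
head 189 [ 0.51058039 -0.17034398  0.05287887]
knob 73 [ 0.51533427 -0.18441014  0.15779885] 0.16015452912056483
174 305 156 262
```

View pics/c1.png

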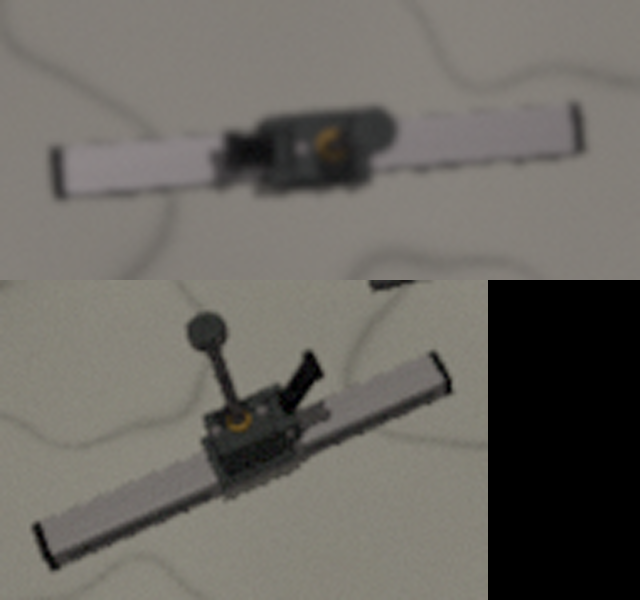

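The enlarged crop shows the gauge's bridge ends at full-image (345,232) and (475,222). The knob sits over the head and the lever points to the left (+y).

Run:
```python
from h import *
for n in ("top","scene"):
    c=load(n); P=cloud(c); X,Y,Z=P[...,0],P[...,1],P[...,2]
    g=(X>.45)&(X<.56)&(Y<.02)&(Y>-.36)
    print(n,"table",np.nanmedian(Z[g&(Z<.01)]))
    m=g&(Z>.013)&(Z<.028)
    r=cv2.minAreaRect(P[m][:,:2].astype(np.float32)*1000); print(m.sum(),r,np.median(Z[m]))
    vx=cv2.fitLine(P[m][:,:2].astype(np.float32),cv2.DIST_HUBER,0,.01,.01).ravel(); print(vx, "yaw off +y deg",np.degrees(np.arctan(-vx[0]/vx[1])))
    q=P[m][:,:2]; d=vx[:2]; s=(q-vx[2:])@d; print("ends",vx[2:]+d*s.min(),vx[2:]+d*s.max(), "mid",vx[2:]+d*(s.min()+s.max())/2)
    b=cloud(c); i=(abs(X-.565)<.06)&(abs(Y-.216)<.07); print("bottom", np.nanpercentile(Z[i],[10,50,90]))
    m=(Z>.066)&(Z<.085)&(X>.3)&(X<.7)&(Y>.05)&(Y<.4); print("rim x",np.percentile(X[m],[1,99]),"y",np.percentile(Y[m],[1,99]))
    ca=(X>.6)&(X<.8)&(Y<.1)&(Y>-.02)&(Z>.03)&(Z<.06); print("carton",np.median(P[ca],0))
```

```text
top table -0.00037381032443262185
1231 ((516.7345581054688, -182.46253967285156), (39.88339614868164, 280.7838439941406), 6.44792366027832) 0.019608979660759696
[ 0.11050683 -0.9938754   0.51589423 -0.18332611] yaw off +y deg 6.3445325
ends [ 0.50029317 -0.04301335] [ 0.53132129 -0.32207387] mid [ 0.51580723 -0.18254361]
bottom [0.02006458 0.02238994 0.02481533]
rim x [0.47592742 0.65891138] y [0.10494749 0.32687553]
carton [0.70226919 0.00991027 0.04361838]
scene table -0.0006839355163120731
1304 ((518.2097778320312, -184.1750946044922), (41.15243911743164, 280.60064697265625), 3.4572556018829346) 0.019120531473579228
[ 0.10853536 -0.9940926   0.52039653 -0.19275369] yaw off +y deg 6.2308917
ends [ 0.50424611 -0.04482942] [ 0.53464694 -0.32327544] mid [ 0.51944652 -0.18405243]
bottom [0.02051309 0.02220899 0.02389263]
rim x [0.47741398 0.6606581 ] y [0.10231652 0.32635783]
carton [0.70748485 0.00591106 0.04331227]
```

send_rows --pt "0 0 7 0 0 -2 -1" --pt "0 0 7 0 0 -2 -1" --pt "0 0 7 0 0 -2 -1" --pt "0 0 7 0 0 -2 -1" --pt "0 0 7 0 0 -2 -1" --pt "0 0 7 0 0 -2 -1" --pt "0 0 7 0 0 -2 -1" --pt "0 0 7 0 0 -2 -1" --pt "0 0 7 0 0 -2 -1" --pt "0 0 6.7 0 0 -2 -1"

```text
time_s: 1.1
eef_pos: [0.1392, 0.5576, 0.2508]
eef_rot: [0.0, 0.669, 0.743, -0.001]
wrist_force: [-0.2, -0.3, -0.0]
opening: 1.0
grasp_force: 0.0
```

```bash
cat >> h.py <<'E'
def togo(p,yawy):
    """remaining shift in tool mm and rz deg to bring TCP to p with tool y at yawy deg, pointing down"""
    o=obs(); T=TW(o); d=T[:3,:3].T@(np.array(p)-T[:3,3])*1000
    a=np.radians(yawy); y=np.array([np.cos(a),np.sin(a),0]); z=np.array([0,0,-1.]); G=np.c_[np.cross(y,z),y,z]
    r=R.from_matrix(T[:3,:3].T@G).as_rotvec(degrees=True)
    print("t",round(float(o["time_s"]),2),"pos",np.round(T[:3,3]*1000,1),"shift",d.round(1),"rot",r.round(2),"F",np.round(o["wrist_force"],2),"open",round(float(o["opening"]),3),"gf",o["grasp_force"])
E
python3 -c "
from h import *
togo([.525,-.253,.25],6.3)"
```

```text
t 1.1 pos [139.2 557.6 250.8] shift [-846.4  299.1    1.4] rot [-0.03  0.05 -0.31] F [-0.16 -0.3  -0.04] open 1.0 gf 0.0
```

send_rows --pt "0 0 0 -42.3 15 0 -1" --pt "0 0 0 -42.3 15 0 -1" --pt "0 0 0 -42.3 15 0 -1" --pt "0 0 0 -42.3 15 0 -1" --pt "0 0 0 -42.3 15 0 -1" --pt "0 0 0 -42.3 15 0 -1" --pt "0 0 0 -42.3 15 0 -1" --pt "0 0 0 -42.3 15 0 -1" --pt "0 0 0 -42.3 15 0 -1" --pt "0 0 0 -42.3 15 0 -1"

```text
time_s: 2.1
eef_pos: [0.3348, 0.1521, 0.2512]
eef_rot: [0.0, 0.667, 0.745, 0.0]
wrist_force: [2.1, -0.3, -1.1]
opening: 0.998
grasp_force: 0.0
```

send_rows --pt "0 0 0 -42.3 15 0 -1" --pt "0 0 0 -42.3 15 0 -1" --pt "0 0 0 -42.3 15 0 -1" --pt "0 0 0 -42.3 15 0 -1" --pt "0 0 0 -42.3 15 0 -1" --pt "0 0 0 -42.3 15 0 -1" --pt "0 0 0 -42.3 15 0 -1" --pt "0 0 0 -42.3 15 0 -1" --pt "0 0 0 -42.3 15 0 -1" --pt "0 0 0 -42.3 15 0 -1"

```text
time_s: 3.1
eef_pos: [0.5303, -0.2519, 0.2507]
eef_rot: [-0.0, 0.667, 0.745, 0.0]
wrist_force: [0.3, 0.1, 0.4]
opening: 0.997
grasp_force: 0.0
```

Run:
```python
from h import *
togo([.525,-.253,.25],6.3)
c=snap("wrist","w1.png"); P=cloud(c); X,Y,Z=P[...,0],P[...,1],P[...,2]
print(c["hand_eye"].round(3).tolist())
m=(X>.45)&(X<.58)&(Y<.02)&(Y>-.36)&(Z>.013)&(Z<.026)
print(m.sum(),cv2.minAreaRect(P[m][:,:2].astype(np.float32)*1000),np.median(P[m],0),"table",np.nanmedian(Z[Z<.01]))
```

```text
t 3.1 pos [ 530.3 -251.9  250.7] shift [-0.5 -5.4  0.7] rot [-0.04 -0.04 -0.04] F [0.31 0.11 0.38] open 0.997 gf 0.0
[[-0.001, -0.949, -0.314, 0.081], [1.0, -0.001, 0.0, 0.0], [-0.0, -0.314, 0.949, -0.143], [0.0, 0.0, 0.0, 1.0]]
3240 ((517.8069458007812, -199.42422485351562), (40.058868408203125, 248.02682495117188), 6.764288902282715) [ 0.51899682 -0.22162127  0.02037485] table 0.00026858359632955797
```

View pics/w1.png

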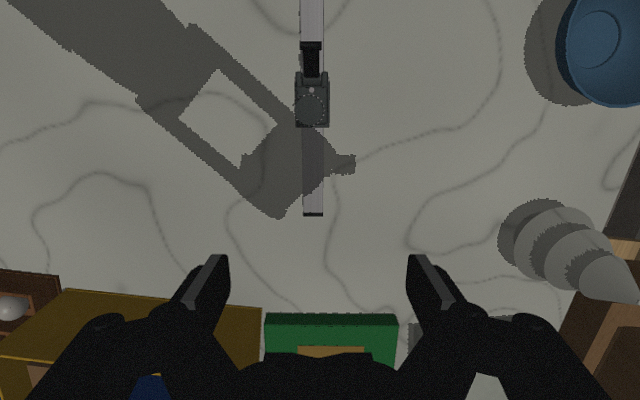

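The wrist view shows the bridge running straight up the image at column about 312, with its -y end at (312,215) and the head at (311,100). I'll fit it.

```bash
cat > m2.py <<'E'
from h import *
c=load("wrist"); P=cloud(c); 
for r in (205,190,170,150,140,130,30,20,10):
    z=P[r,:,2]; u=np.nonzero((abs(P[r,:,2]-.02)<.006)&(abs(np.arange(640)-312)<30))[0]
    print(r,u.min(),u.max(),P[r,u].mean(0).round(4),np.ptp(P[r,u,0]).round(4))
col=P[195:225,312]; print(col[::2].round(3).tolist())
kn=P[85:130,290:335].reshape(-1,3); kn=kn[kn[:,2]>.15]; print("knob",kn.mean(0),len(kn))
E
python3 m2.py
```

```text
205 303 322 [ 0.5296 -0.3073  0.0201] 0.0243
190 303 322 [ 0.5276 -0.2871  0.0205] 0.0239
170 302 322 [ 0.524  -0.2614  0.0202] 0.0247
150 302 322 [ 0.5217 -0.2366  0.0202] 0.0242
140 302 322 [ 0.5205 -0.2245  0.0204] 0.0239
130 302 322 [ 0.5192 -0.2127  0.0204] 0.0237
30 300 323 [ 0.5076 -0.1055  0.0204] 0.025
20 300 323 [ 0.5066 -0.0957  0.0207] 0.0248
10 299 323 [ 0.505  -0.0861  0.0204] 0.0257
[[0.528, -0.294, 0.02], [0.528, -0.296, 0.021], [0.528, -0.299, 0.02], [0.528, -0.302, 0.02], [0.529, -0.304, 0.021], [0.529, -0.307, 0.021], [0.529, -0.31, 0.021], [0.53, -0.313, 0.02], [0.53, -0.316, 0.02], [0.53, -0.318, 0.021], [0.53, -0.321, 0.021], [0.531, -0.331, 0.002], [0.531, -0.335, 0.001], [0.532, -0.338, 0.001], [0.532, -0.341, -0.001]]
knob [ 0.51590326 -0.18289171  0.15915968] 730
```

send_rows --pt "0 0 0 0 -3.3 30 -1" --pt "0 0 0 0 -3.3 40 -1" --pt "0 0 0 0 0 40 -1" --pt "0 0 0 0 0 40 -1" --pt "0 0 0 0 0 35 -1" --pt "0 0 0 0 0 20 -1" --pt "0 0 0 0 0 10 -1" --pt "0 0 0 0 0 5 -1" --pt "0 0 0 0 0 0 -1" --pt "0 0 0 0 0 0 -1"

```text
time_s: 4.15
eef_pos: [0.5243, -0.2516, 0.0326]
eef_rot: [0.001, 0.667, 0.745, 0.0]
wrist_force: [0.1, 0.5, -0.2]
opening: 1.0
grasp_force: 0.0
```

```bash
python3 -c "
from h import *
togo([.5237,-.2528,.003],6.3)"
```

```text
t 4.15 pos [ 524.3 -251.6   32.6] shift [-1.1 -0.8 29.6] rot [ 0.09  0.09 -0.02] F [ 0.1   0.46 -0.18] open 1.0 gf 0.0
```

send_rows --pt "0 0 0 -1 -0.7 10 -1" --pt "0 0 0 0 0 10 -1" --pt "0 0 0 0 0 6 -1" --pt "0 0 0 0 0 3 -1" --pt "0 0 0 0 0 0 1" --pt "0 0 0 0 0 0 1" --pt "0 0 0 0 0 0 1" --pt "0 0 0 0 0 0 1" --pt "0 0 0 0 0 0 1" --pt "0 0 0 0 0 0 1"

```text
time_s: 5.15
eef_pos: [0.5234, -0.2524, 0.0029]
eef_rot: [0.001, 0.667, 0.745, 0.0]
wrist_force: [-0.5, 0.2, 4.7]
opening: 0.294
grasp_force: 60.1
```

```bash
python3 -c "
from h import *
togo([.5237,-.2528,.003],6.3)"
```

```text
t 5.15 pos [ 523.4 -252.4    2.9] shift [-0.5  0.3 -0.1] rot [ 0.05  0.05 -0.03] F [-0.53  0.22  4.66] open 0.294 gf 60.08807301521301
```

send_rows --pt "0 0 0 0 0 -2 1" --pt "0 0 0 0 0 -4 1" --pt "0 0 0 0 0 -10 1" --pt "0 0 0 0 0 -20 1" --pt "0 0 0 0 0 -25 1" --pt "0 0 0 0 0 -25 1" --pt "0 0 0 0 0 -25 1" --pt "0 0 0 0 0 -20 1" --pt "0 0 0 0 0 -10 1" --pt "0 0 0 0 0 -5 1"

```text
time_s: 6.15
eef_pos: [0.5232, -0.2523, 0.1496]
eef_rot: [0.001, 0.667, 0.745, 0.0]
wrist_force: [-0.5, 0.6, -2.6]
opening: 0.289
grasp_force: 59.3
```

```bash
python3 -c "
from h import *
togo([.567,.146,.15],1.4)
togo([.567,.146,.15],6.3)"
```

```text
t 6.15 pos [ 523.2 -252.3  149.6] shift [391.1  87.1  -0.8] rot [0.07 0.07 4.88] F [-0.46  0.59 -2.62] open 0.289 gf 59.33777689933777
t 6.15 pos [ 523.2 -252.3  149.6] shift [391.1  87.1  -0.8] rot [ 0.07  0.07 -0.02] F [-0.46  0.59 -2.62] open 0.289 gf 59.33777689933777
```

send_rows --pt "0 0 0 15 3.3 0 1" --pt "0 0 0 25 5.6 0 1" --pt "0 0 0 30 6.7 0 1" --pt "0 0 0 30 6.7 0 1" --pt "0 0 0 30 6.7 0 1" --pt "0 0 0 30 6.7 0 1" --pt "0 0 0 30 6.7 0 1" --pt "0 0 0 30 6.7 0 1" --pt "0 0 0 30 6.7 0 1" --pt "0 0 0 30 6.7 0 1"

```text
time_s: 7.15
eef_pos: [0.5528, 0.0354, 0.1466]
eef_rot: [-0.001, 0.667, 0.745, -0.001]
wrist_force: [0.2, -0.5, -3.0]
opening: 0.284
grasp_force: 59.3
```

send_rows --pt "0 0 0 30 6.7 0 1" --pt "0 0 0 30 6.7 0 1" --pt "0 0 0 30 6.7 0 1" --pt "0 0 0 21 4.5 0 1" --pt "0 0 1 0 0 0 1" --pt "0 0 1.5 0 0 0 1" --pt "0 0 1.5 0 0 0 1" --pt "0 0 0.9 0 0 0 1" --pt "0 0 0 0 0 0 1" --pt "0 0 0 0 0 0 1"

```text
time_s: 8.15
eef_pos: [0.5668, 0.1455, 0.1483]
eef_rot: [0.0, 0.699, 0.715, -0.0]
wrist_force: [0.3, -0.2, -3.4]
opening: 0.287
grasp_force: 59.3
```

Run:
```python
from h import *
togo([.567,.146,.15],1.4)
a=snap("top"); b=snap("scene"); w=snap("wrist")
im=np.vstack([cv2.resize(w["color"],(448,280)),cv2.resize(b["color"][80:280,280:540],(448,320))])
im2=cv2.resize(a["color"][120:270,120:300],(352,300)); 
full=np.zeros((600,800,3),np.uint8); full[:,:448]=im; full[:300,448:]=im2
cv2.imwrite("pics/c2.png",full[:,:,::-1])
```

```text
t 8.15 pos [566.8 145.5 148.3] shift [ 0.5  0.2 -1.7] rot [ 0.    0.   -0.07] F [ 0.32 -0.21 -3.39] open 0.287 gf 59.30831730365753
```

View pics/c2.png

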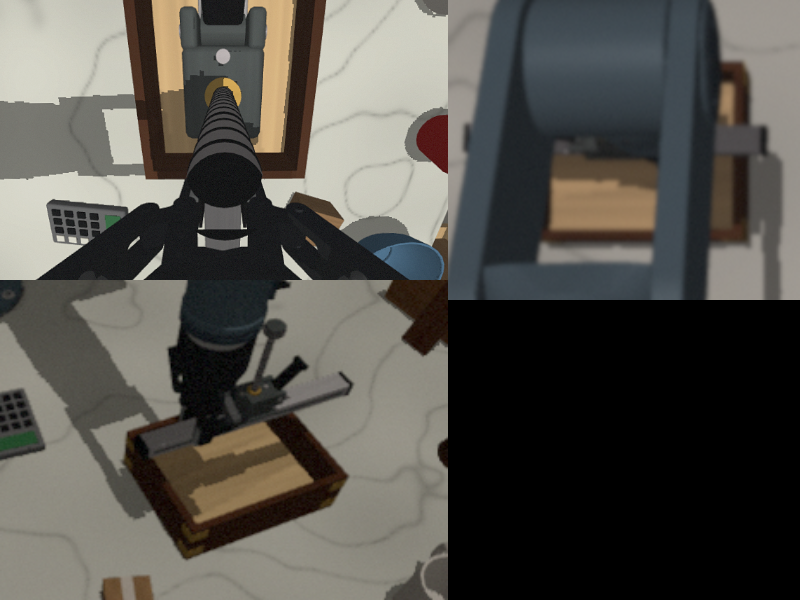

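The gauge hangs level over the box, along its long side, with the wrist view showing the box's near wall and both side walls. I'll measure the rim and the gauge tilt from these.

Run:
```python
from h import *
P=cloud(load("wrist")); X,Y,Z=P[...,0],P[...,1],P[...,2]
m=(Z>.070)&(Z<.080)&(X>.4)&(X<.72)&(Y>.08)&(Y<.36)
r=P[m]
for y in (.12,.14,.16,.18,.2,.22,.25):
    s=r[abs(r[:,1]-y)<.006]
    if len(s): print("y",y,"x range",s[:,0].min().round(4),s[:,0].max().round(4),len(s))
for x in (.50,.52,.61,.63):
    s=r[abs(r[:,0]-x)<.008]; s=s[s[:,1]<.14]; 
    if len(s): print("x",x,"near wall y",s[:,1].min().round(4),s[:,1].max().round(4))
for n in ("scene","top"):
    P=cloud(load(n)); s=P[(abs(P[...,0]-.5625)<.012)&(P[...,2]>.12)&(P[...,2]<.2)&(P[...,1]>.29)]
    if len(s): print(n,"bridge +y",np.median(s,0).round(4),s[:,1].max().round(4),len(s))
    s=P[(abs(P[...,0]-.567)<.016)&(P[...,2]>.12)&(P[...,2]<.175)&(P[...,1]<.115)&(P[...,1]>.06)]
    if len(s): print(n,"bridge -y",np.median(s,0).round(4),s[:,1].min().round(4),len(s))
P=cloud(load("top"));
```

```text
y 0.12 x range 0.4801 0.6607 839
y 0.14 x range 0.4797 0.6603 463
y 0.16 x range 0.4789 0.6595 505
y 0.18 x range 0.4778 0.6586 539
y 0.2 x range 0.4775 0.6581 574
y 0.22 x range 0.4767 0.6577 653
y 0.25 x range 0.4757 0.6563 723
x 0.5 near wall y 0.1033 0.1143
x 0.52 near wall y 0.1037 0.115
x 0.61 near wall y 0.1067 0.1177
x 0.63 near wall y 0.1071 0.1182
scene bridge +y [0.5632 0.3233 0.1638] 0.3549 254
scene bridge -y [0.5739 0.091  0.1641] 0.072 359
top bridge +y [0.5625 0.3524 0.1649] 0.3563 42
top bridge -y [0.5666 0.0947 0.1652] 0.0746 359
```

send_rows --pt "0 0 -0.5 0 2.9 5 1" --pt "0 0 0 0 0 12 1" --pt "0 0 0 0 0 15 1" --pt "0 0 0 0 0 12 1" --pt "0 0 0 0 0 8 1" --pt "0 0 0 0 0 5 1" --pt "0 0 0 0 0 4 1" --pt "0 0 0 0 0 2 1" --pt "0 0 0 0 0 0 1" --pt "0 0 0 0 0 0 1"

```text
time_s: 9.3
eef_pos: [0.57, 0.1462, 0.0858]
eef_rot: [0.0, 0.695, 0.719, 0.0]
wrist_force: [-0.1, 0.8, -3.2]
opening: 0.283
grasp_force: 59.3
```

```bash
python3 -c "
from h import *
togo([.5697,.1456,.078],1.9)"
```

```text
t 9.3 pos [570.  146.2  85.8] shift [-0.6 -0.3  7.8] rot [ 0.05  0.   -0.02] F [-0.11  0.77 -3.24] open 0.283 gf 59.264670610427856
```

send_rows --pt "0 0 0 0 0 1.5 1" --pt "0 0 0 0 0 1 1" --pt "0 0 0 0 0 1 1" --pt "0 0 0 0 0 0.7 1" --pt "0 0 0 0 0 0.6 1" --pt "0 0 0 0 0 0.6 1" --pt "0 0 0 0 0 0.6 1" --pt "0 0 0 0 0 0 1" --pt "0 0 0 0 0 0 1" --pt "0 0 0 0 0 0 1"

```text
time_s: 10.3
eef_pos: [0.5696, 0.1462, 0.0793]
eef_rot: [0.0, 0.695, 0.719, 0.0]
wrist_force: [0.6, -0.2, -2.6]
opening: 0.288
grasp_force: 59.3
```

send_rows --pt "0 0 0 0 0 0.3 1" --pt "0 0 0 0 0 0.3 1" --pt "0 0 0 0 0 0.3 1" --pt "0 0 0 0 0 0.3 1" --pt "0 0 0 0 0 0.3 1" --pt "0 0 0 0 0 0 1" --pt "0 0 0 0 0 0 1" --pt "0 0 0 0 0 0 1" --pt "0 0 0 0 0 0 1" --pt "0 0 0 0 0 0 1"

```text
time_s: 11.3
eef_pos: [0.5697, 0.1461, 0.0779]
eef_rot: [0.0, 0.695, 0.719, 0.0]
wrist_force: [0.3, -1.8, -2.0]
opening: 0.286
grasp_force: 59.6
```

send_rows --pt "0 0 0 0 0 0.3 1" --pt "0 0 0 0 0 0.3 1" --pt "0 0 0 0 0 0 1" --pt "0 0 0 0 0 0 1" --pt "0 0 0 0 0 0 1" --pt "0 0 0 0 0 0 1" --pt "0 0 0 0 0 0 1" --pt "0 0 0 0 0 0 1" --pt "0 0 0 0 0 0 1" --pt "0 0 0 0 0 0 1"

```text
time_s: 12.3
eef_pos: [0.5697, 0.1461, 0.0779]
eef_rot: [0.0, 0.695, 0.719, 0.0]
wrist_force: [-2.6, -1.6, 4.1]
opening: 0.285
grasp_force: 60.4
```

```bash
python3 -c "
from h import *
o=obs();print(o['wrist_force'],o['torque'],o['eef_pos'])"
```

```text
[-2.6164761  -1.56945688  4.07466619] [-0.25057879  0.49002033  0.04901428] [0.56972343 0.14614213 0.07788365]
```

send_rows --pt "0 0 0 0 0 0 -0.2" --pt "0 0 0 0 0 0 -1" --pt "0 0 0 0 0 0 -1" --pt "0 0 0 0 0 0 -1" --pt "0 0 0 0 0 0 -1" --pt "0 0 0 0 0 0 -1" --pt "0 0 0 0 0 -10 -1" --pt "0 0 0 0 0 -30 -1" --pt "0 0 0 0 0 -40 -1" --pt "0 0 0 0 0 -40 -1"

```text
time_s: 13.3
eef_pos: [0.5692, 0.1462, 0.1989]
eef_rot: [-0.0, 0.695, 0.719, -0.0]
wrist_force: [1.0, 0.2, 1.2]
opening: 0.999
grasp_force: 0.0
```

send_rows --pt "0 0 0 0 0 -40 -1" --pt "0 0 0 0 0 -30 -1" --pt "0 0 0 -20 0 -10 1" --pt "0 0 0 -20 0 0 1" --pt "0 0 0 0 0 0 1" --pt "0 0 0 0 0 0 1" --pt "0 0 0 0 0 0 1" --pt "0 0 0 0 0 0 1" --pt "0 0 0 0 0 0 1" --pt "0 0 0 0 0 0 1"

```text
time_s: 14.3
eef_pos: [0.5708, 0.1066, 0.277]
eef_rot: [-0.0, 0.695, 0.719, -0.0]
wrist_force: [0.0, -0.2, 0.1]
opening: 0.002
grasp_force: 0.0
```

Run:
```python
from h import *
togo([.5674,.2152,.245],1.9)
b=snap("scene"); w=snap("wrist"); a=snap("top")
P=cloud(w); X,Y,Z=P[...,0],P[...,1],P[...,2]
k=(Z>.232)&(Z<.245)&(abs(X-.567)<.04)&(abs(Y-.215)<.04); print("wrist knob",k.sum(),P[k].mean(0) if k.any() else 0)
s=P[(abs(Z-.095)<.006)&(abs(X-.567)<.03)]
for y in (.08,.1,.12,.14,.16,.18,.29,.32,.34):
    t=s[abs(s[:,1]-y)<.006]
    if len(t)>5: print(y,t.mean(0).round(4),len(t),np.ptp(t[:,0]).round(4))
print("y ends",s[:,1].min() if len(s) else 0,s[:,1].max() if len(s) else 0)
for c in (b,a):
    Q=cloud(c); k=(Q[...,2]>.226)&(Q[...,2]<.25)&(abs(Q[...,0]-.567)<.03)&(abs(Q[...,1]-.215)<.03); print("knob",k.sum(),Q[k].mean(0) if k.any() else 0)
    for lo,hi in ((.06,.12),(.29,.37)):
        t=Q[(abs(Q[...,0]-.567)<.02)&(abs(Q[...,2]-.095)<.008)&(Q[...,1]>lo)&(Q[...,1]<hi)]
        if len(t): print(lo,np.median(t,0).round(4),t[:,1].min().round(4),t[:,1].max().round(4))
full=np.hstack([cv2.resize(w["color"],(440,275)),cv2.resize(b["color"][80:280,280:520],(330,275))]); cv2.imwrite("pics/c3.png",full[:,:,::-1])
```

```text
t 14.3 pos [570.8 106.6 277. ] shift [108.6   0.2  32. ] rot [-0.02 -0.    0.01] F [ 0.05 -0.17  0.07] open 0.002 gf 0.0
wrist knob 1375 [0.56755777 0.21525633 0.23426278]
0.08 [0.5714 0.081  0.0954] 209 0.0258
0.1 [0.5708 0.1    0.0952] 253 0.0254
0.12 [0.5703 0.12   0.0953] 266 0.025
0.14 [0.5701 0.1401 0.0952] 287 0.0255
0.16 [0.5695 0.16   0.0954] 299 0.025
0.18 [0.5685 0.1801 0.0952] 319 0.0256
y ends 0.07571116379675445 0.2721103049121816
knob 111 [0.57039842 0.21351075 0.23224033]
0.06 [0.5742 0.096  0.094 ] 0.0725 0.1199
0.29 [0.567  0.3232 0.0942] 0.2901 0.3564
knob 152 [0.56736777 0.21497562 0.23311508]
0.06 [0.5705 0.085  0.0946] 0.0763 0.0945
0.29 [0.5607 0.2939 0.0943] 0.2908 0.2972
```

View pics/c3.png

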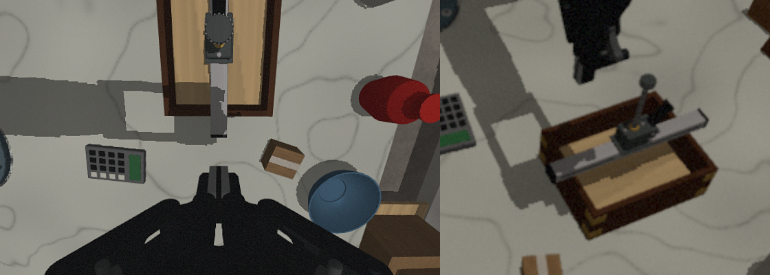

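The gauge lies flat and centred on both end walls, with the knob at (0.5675, 0.2152). Next I press the rod.

send_rows --pt "0 0 0 20 0 0 1" --pt "0 0 0 30 0 0 1" --pt "0 0 0 30 0 0 1" --pt "0 0 0 20 0 8 1" --pt "0 0 0 8.6 0.2 12 1" --pt "0 0 0 0 0 8 1" --pt "0 0 0 0 0 3 1" --pt "0 0 0 0 0 0 1" --pt "0 0 0 0 0 0 1" --pt "0 0 0 0 0 0 1"

```text
time_s: 15.45
eef_pos: [0.5681, 0.2141, 0.2468]
eef_rot: [0.0, 0.696, 0.718, 0.0]
wrist_force: [0.1, -0.0, -0.0]
opening: -0.004
grasp_force: 0.0
```

```bash
python3 -c "
from h import *
togo([.5675,.2152,.239],1.9)"
```

```text
t 15.45 pos [568.1 214.1 246.8] shift [ 1.1 -0.5  7.8] rot [ 0.06 -0.01 -0.08] F [ 0.08 -0.01 -0.  ] open -0.004 gf 0.0
```

send_rows --pt "0 0 0 1 -0.5 3 1" --pt "0 0 0 0 0 2 1" --pt "0 0 0 0 0 2 1" --pt "0 0 0 0 0 2 1" --pt "0 0 0 0 0 3 1" --pt "0 0 0 0 0 4 1" --pt "0 0 0 0 0 5 1" --pt "0 0 0 0 0 5 1" --pt "0 0 0 0 0 5 1" --pt "0 0 0 0 0 5 1"

```text
time_s: 16.45
eef_pos: [0.5671, 0.2158, 0.2098]
eef_rot: [-0.0, 0.695, 0.719, 0.0]
wrist_force: [0.6, -0.4, 1.2]
opening: -0.0
grasp_force: 1.0
```

send_rows --pt "0 0 0 0 0 5 1" --pt "0 0 0 0 0 5 1" --pt "0 0 0 0 0 4 1" --pt "0 0 0 0 0 4 1" --pt "0 0 0 0 0 3 1" --pt "0 0 0 0 0 3 1" --pt "0 0 0 0 0 2 1" --pt "0 0 0 0 0 1 1" --pt "0 0 0 0 0 1 1" --pt "0 0 0 0 0 1 1"

```text
time_s: 17.45
eef_pos: [0.5671, 0.2158, 0.1812]
eef_rot: [0.0, 0.695, 0.719, 0.0]
wrist_force: [-0.1, 1.0, 2.2]
opening: 0.001
grasp_force: 1.0
```

```bash
python3 -c "
from h import *
togo([.5675,.2152,.172],1.9)"
```

```text
t 17.45 pos [567.1 215.8 181.2] shift [-0.6  0.4  9.2] rot [ 0.01 -0.   -0.02] F [-0.1   1.    2.19] open 0.001 gf 0.9710574802011251
```

send_rows --pt "0 0 0 0 0 0.5 1" --pt "0 0 0 0 0 0.5 1" --pt "0 0 0 0 0 0.5 1" --pt "0 0 0 0 0 0.5 1" --pt "0 0 0 0 0 0.5 1" --pt "0 0 0 0 0 0.5 1" --pt "0 0 0 0 0 0.5 1" --pt "0 0 0 0 0 0.5 1" --pt "0 0 0 0 0 0.5 1" --pt "0 0 0 0 0 0.5 1"

```text
time_s: 18.45
eef_pos: [0.567, 0.2157, 0.1762]
eef_rot: [0.0, 0.695, 0.719, -0.0]
wrist_force: [1.2, -0.1, 1.2]
opening: -0.001
grasp_force: 1.0
```

send_rows --pt "0 0 0 0 0 0.3 1" --pt "0 0 0 0 0 0.3 1" --pt "0 0 0 0 0 0.3 1" --pt "0 0 0 0 0 0.3 1" --pt "0 0 0 0 0 0.3 1" --pt "0 0 0 0 0 0.2 1" --pt "0 0 0 0 0 0.1 1" --pt "0 0 0 0 0 0 1" --pt "0 0 0 0 0 0 1" --pt "0 0 0 0 0 0 1"

```text
time_s: 19.45
eef_pos: [0.567, 0.2157, 0.1744]
eef_rot: [-0.0, 0.695, 0.719, -0.0]
wrist_force: [0.7, 0.6, 1.1]
opening: -0.005
grasp_force: 0.8
```

send_rows --pt "0 0 0 0 0 0.2 1" --pt "0 0 0 0 0 0.2 1" --pt "0 0 0 0 0 0.2 1" --pt "0 0 0 0 0 0.2 1" --pt "0 0 0 0 0 0.2 1" --pt "0 0 0 0 0 0 1" --pt "0 0 0 0 0 0 1" --pt "0 0 0 0 0 0 1" --pt "0 0 0 0 0 0 1" --pt "0 0 0 0 0 0 1"

```text
time_s: 20.45
eef_pos: [0.567, 0.2157, 0.1733]
eef_rot: [-0.0, 0.695, 0.719, -0.0]
wrist_force: [0.2, 0.9, 1.1]
opening: 0.001
grasp_force: 0.7
```

send_rows --pt "0 0 0 0 0 0.2 1" --pt "0 0 0 0 0 0.2 1" --pt "0 0 0 0 0 0.2 1" --pt "0 0 0 0 0 0.2 1" --pt "0 0 0 0 0 0 1" --pt "0 0 0 0 0 0 1" --pt "0 0 0 0 0 0 1" --pt "0 0 0 0 0 0 1" --pt "0 0 0 0 0 0 1" --pt "0 0 0 0 0 0 1"

```text
time_s: 21.45
eef_pos: [0.5671, 0.2157, 0.1726]
eef_rot: [0.0, 0.695, 0.719, 0.0]
wrist_force: [-0.9, 0.8, 2.2]
opening: -0.001
grasp_force: 1.3
```

send_rows --pt "0 0 0 0 0 0.2 1" --pt "0 0 0 0 0 0.2 1" --pt "0 0 0 0 0 0 1" --pt "0 0 0 0 0 0 1" --pt "0 0 0 0 0 0 1" --pt "0 0 0 0 0 0 1" --pt "0 0 0 0 0 0 1" --pt "0 0 0 0 0 0 1" --pt "0 0 0 0 0 0 1" --pt "0 0 0 0 0 0 1"

```text
time_s: 22.45
eef_pos: [0.5671, 0.2158, 0.1723]
eef_rot: [0.0, 0.695, 0.719, 0.0]
wrist_force: [-0.2, 0.9, 4.0]
opening: -0.004
grasp_force: 2.4
```

```bash
python3 -c "
from h import *
togo([.5675,.2152,.172],1.9)"
```

```text
t 22.45 pos [567.1 215.8 172.3] shift [-0.6  0.4  0.3] rot [ 0.01 -0.   -0.03] F [-0.21  0.87  4.03] open -0.004 gf 2.351403348147869
```

send_rows --pt "0 0 0 0 0 0.2 1" --pt "0 0 0 0 0 0.1 1" --pt "0 0 0 0 0 0 1" --pt "0 0 0 0 0 0 1" --pt "0 0 0 0 0 0 1" --pt "0 0 0 0 0 0 1" --pt "0 0 0 0 0 0 1" --pt "0 0 0 0 0 0 1" --pt "0 0 0 0 0 0 1" --pt "0 0 0 0 0 0 1"

```text
time_s: 23.45
eef_pos: [0.5671, 0.2158, 0.1721]
eef_rot: [0.0, 0.695, 0.719, 0.0]
wrist_force: [-0.5, 0.3, 4.7]
opening: 0.003
grasp_force: 2.7
```

send_rows --pt "0 0 0 0 0 -2 1" --pt "0 0 0 0 0 -6 1" --pt "0 0 0 0 0 -20 1" --pt "0 0 0 20 0 0 1" --pt "0 0 0 31.4 0.3 0 1" --pt "0 0 0 0 0 20 1" --pt "0 0 0 0 0 12 1" --pt "0 0 0 0 0 2 1" --pt "0 0 0 0 0 0 1" --pt "0 0 0 0 0 0 1"

```text
time_s: 24.45
eef_pos: [0.5661, 0.2667, 0.1665]
eef_rot: [0.0, 0.696, 0.718, 0.0]
wrist_force: [-0.0, -0.8, 0.2]
opening: 0.002
grasp_force: 0.0
```

Run:
```python
from h import *
togo([.5658,.2672,.161],1.9)
w=snap("wrist"); b=snap("scene"); 
Q=cloud(b); k=(Q[...,2]>.15)&(Q[...,2]<.19)&(abs(Q[...,0]-.567)<.03)&(abs(Q[...,1]-.215)<.02); print("knob",k.sum(),np.median(Q[k],0) if k.any() else 0, Q[k].max(0))
full=np.hstack([cv2.resize(w["color"],(440,275)),cv2.resize(b["color"][130:250,350:490],(330,275))]); cv2.imwrite("pics/c4.png",full[:,:,::-1])
```

```text
t 24.45 pos [566.1 266.7 166.5] shift [ 0.5 -0.3  5.5] rot [ 0.04 -0.   -0.07] F [-0.03 -0.79  0.2 ] open 0.002 gf 0.0
knob 111 [0.57098937 0.21333759 0.17053268] [0.58026674 0.22615446 0.17360351]
```

View pics/c4.png

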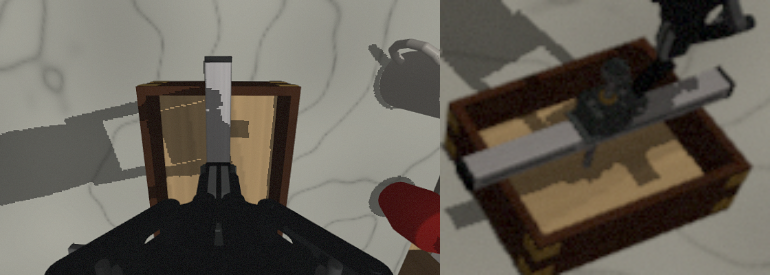

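The gauge is still in place, the knob top sits at about 0.172 m, and the shut fingers are just above the lever's end. Now I fold the lever along its arc.

send_rows --pt "0 0 0 0.5 0 3 1" --pt "0 0 0 0 0 2.5 1" --pt "0 0 0 1.8 0 1.3 1" --pt "0 0 0 1.8 0 1.5 1" --pt "0 0 0 1.7 0 1.5 1" --pt "0 0 0 1.7 0 1.7 1" --pt "0 0 0 1.5 0 1.7 1" --pt "0 0 0 1.5 0 1.7 1" --pt "0 0 0 1.4 0 1.8 1" --pt "0 0 0 1.3 0 1.9 1"

```text
time_s: 25.55
eef_pos: [0.5653, 0.2808, 0.1474]
eef_rot: [-0.0, 0.695, 0.719, 0.0]
wrist_force: [0.1, 0.8, 3.6]
opening: 0.001
grasp_force: 1.9
```

Run:
```python
from h import *
togo([.5653,.2798,.1479],1.9)
```

```text
t 25.55 pos [565.3 280.8 147.4] shift [-1.  -0.1 -0.5] rot [ 0.03 -0.04 -0.02] F [0.07 0.8  3.56] open 0.001 gf 1.8606929294764996
```

Contact is good at 3.6 N, so I continue along the arc.

send_rows --pt "0 0 0 1.0 0 2 1" --pt "0 0 0 1.0 0 2 1" --pt "0 0 0 0.9 0 2.1 1" --pt "0 0 0 0.8 0 2.1 1" --pt "0 0 0 0.7 0 2.2 1" --pt "0 0 0 0.6 0 2.2 1" --pt "0 0 0 0.5 0 2.2 1" --pt "0 0 0 0.3 0 2.2 1" --pt "0 0 0 0.2 0 2.2 1" --pt "0 0 0 0 0 2 1"

```text
time_s: 26.55
eef_pos: [0.5649, 0.2861, 0.1257]
eef_rot: [-0.0, 0.695, 0.719, -0.0]
wrist_force: [-0.1, 2.8, 4.0]
opening: 0.002
grasp_force: 1.7
```

send_rows --pt "0 0 0 0 0 1 1" --pt "0 0 0 0 0 0.5 1" --pt "0 0 0 0 0 0.5 1" --pt "0 0 0 0 0 0.3 1" --pt "0 0 0 0 0 0 1" --pt "0 0 0 0 0 0 1" --pt "0 0 0 0 0 0 1" --pt "0 0 0 0 0 0 1" --pt "0 0 0 0 0 0 1" --pt "0 0 0 0 0 0 1"

```text
time_s: 27.55
eef_pos: [0.5649, 0.2862, 0.1237]
eef_rot: [-0.0, 0.695, 0.719, -0.0]
wrist_force: [-0.8, 0.9, 2.3]
opening: -0.001
grasp_force: 1.1
```

send_rows --pt "0 0 0 0 0 0.4 1" --pt "0 0 0 0 0 0.4 1" --pt "0 0 0 0 0 0.3 1" --pt "0 0 0 0 0 0.3 1" --pt "0 0 0 0 0 0 1" --pt "0 0 0 0 0 0 1" --pt "0 0 0 0 0 0 1" --pt "0 0 0 0 0 0 1" --pt "0 0 0 0 0 0 1" --pt "0 0 0 0 0 0 1"

```text
time_s: 28.55
eef_pos: [0.5651, 0.2863, 0.1228]
eef_rot: [0.0, 0.695, 0.719, 0.0]
wrist_force: [-1.7, 0.6, 6.2]
opening: 0.001
grasp_force: 2.7
```

send_rows --pt "0 0 0 0 0 0.3 1" --pt "0 0 0 0 0 0.3 1" --pt "0 0 0 0 0 0 1" --pt "0 0 0 0 0 0 1" --pt "0 0 0 0 0 0 1" --pt "0 0 0 0 0 0 1" --pt "0 0 0 0 0 0 1" --pt "0 0 0 0 0 0 1" --pt "0 0 0 0 0 0 1" --pt "0 0 0 0 0 0 1"

```text
time_s: 29.55
eef_pos: [0.5652, 0.2864, 0.1226]
eef_rot: [0.0, 0.695, 0.719, 0.0]
wrist_force: [-3.0, 0.2, 7.5]
opening: 0.001
grasp_force: 3.8
```

send_rows --pt "0 0 0 0 0 0.3 1" --pt "0 0 0 0 0 0.3 1" --pt "0 0 0 0 0 0 1" --pt "0 0 0 0 0 0 1" --pt "0 0 0 0 0 0 1" --pt "0 0 0 0 0 0 1" --pt "0 0 0 0 0 0 1" --pt "0 0 0 0 0 0 1" --pt "0 0 0 0 0 0 1" --pt "0 0 0 0 0 0 1"

```text
time_s: 30.55
eef_pos: [0.5653, 0.2864, 0.1224]
eef_rot: [0.0, 0.695, 0.719, 0.0]
wrist_force: [-4.3, 0.5, 9.3]
opening: -0.002
grasp_force: 4.9
```

send_rows --pt "0 0 0 0 0 -2 1" --pt "0 0 0 0 0 -8 1" --pt "0 0 0 0 0 -30 1" --pt "0 0 0 0 0 -40 1" --pt "0 0 0 0 0 -40 1" --pt "0 0 0 0 0 -40 1" --pt "0 0 0 -40 0 0 1" --pt "0 0 0 -40 0 0 1" --pt "0 0 0 -40 0 0 1" --pt "0 0 0 -40 0 0 1"

```text
time_s: 31.55
eef_pos: [0.5699, 0.1247, 0.2812]
eef_rot: [0.0, 0.695, 0.719, -0.0]
wrist_force: [0.4, 0.2, -0.2]
opening: 0.004
grasp_force: 0.0
```

Run:
```python
from h import *
togo([.5658,.2672,.161],1.9)
w=snap("wrist"); b=snap("scene"); 
P=cloud(w); X,Y,Z=P[...,0],P[...,1],P[...,2]; near=(abs(X-.567)<.05)
k=near&(Z>.16)&(abs(Y-.215)<.03); print("knob",k.sum(),P[k].mean(0),Z[k].max())
l=(abs(X-.566)<.009)&(Y>.25)&(Y<.295)&(Z>.1)
for y in (.25,.26,.27,.28,.288): 
    t=P[l&(abs(Y-y)<.004)]; print("lever",y,np.median(t,0).round(4) if len(t) else 0)
s=P[(abs(Z-.095)<.006)&(abs(X-.567)<.03)]
for y in (.09,.12,.16,.18,.31,.33): 
    t=s[abs(s[:,1]-y)<.006]; print(y,t.mean(0).round(4),len(t))
full=np.hstack([cv2.resize(w["color"][0:200,200:440],(460,383)),cv2.resize(b["color"][130:250,350:490],(330,383),interpolation=2)]); cv2.imwrite("pics/c5.png",full[:,:,::-1])
```

```text
t 31.55 pos [569.9 124.7 281.2] shift [142.6   0.7 120.1] rot [-0.01  0.03 -0.01] F [ 0.44  0.18 -0.23] open 0.004 gf 0.0
knob 659 [0.56762968 0.21557429 0.17237144] 0.17494670846277316
lever 0.25 [0.567  0.252  0.1222]
lever 0.26 [0.5666 0.2601 0.1224]
lever 0.27 [0.5656 0.2701 0.1224]
lever 0.28 [0.5653 0.28   0.1223]
lever 0.288 [0.5737 0.2843 0.1194]
0.09 [0.5714 0.0901 0.0953] 228
0.12 [0.571  0.12   0.0953] 247
0.16 [0.5696 0.16   0.0953] 281
0.18 [0.5684 0.1801 0.0953] 293
0.31 [nan nan nan] 0
0.33 [nan nan nan] 0<stdin>:11: RuntimeWarning: Mean of empty slice.
  ret = um.true_divide(
```

View pics/c5.png

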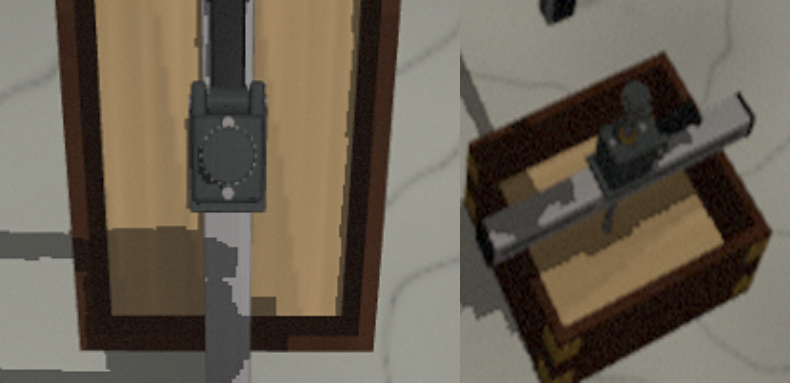

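The lever is level (its top is at 0.122 m all along), the bridge is flat and centred, the knob has stayed at 0.172 m with the rod end on the bottom, and the arm is clear. I'm handing the job in.

```bash
python3 -c "
from bench import ctrl
print(ctrl.hand_in())"
```

```text
the job is handed in; nothing more can be done
None
```

The gauge is standing flat across the middle of the box, its rod lightly touching the bottom and its lever folded flat and locked; the inside depth reads about 52–53 mm, and the job is handed in (no verdict came back).

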